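# Lay out a blood-smear staining station

### The job

Lay out the staining station on the three dark pads, each thing upright and centred: the staining jar on the end pad next to the slide drying rack, the dropper bottle on the end pad next to the steel staining dish, and the cardboard slide box on the pad between them, its long side running squarely across the row of pads (pointing away from the robot). Then put the small cover-glass box on top of the slide box, in its middle. Do not tip the jar or the bottle on the way, and leave the tall white wash bottle standing where it is.

Things in the scene. Friction and masses are not known exactly. Their poses are not given: they have to be found in the camera images.
- jar_center (a point): Loose staining jar: square green glass jar, foot 44 x 44 mm (6 mm high), body 42 x 42 mm up to 62 mm, then a round white lid 40 mm across; 76 mm tall in all, about 0.18 kg. Starts upright on the bench, turned at any angle. This point: its centre, 38 mm above its underside. x and y are square to its flat sides, z up.
- dropper_center (a point): Loose dropper bottle: round amber glass bottle 38 mm across and 46 mm high to the shoulder, with a paper band, black collar and rubber bulb above; 78 mm tall in all, about 0.09 kg. Starts upright on the bench. This point: on its axis, 39 mm above its underside. z up.
- slide_box_center (a point): Loose slide box: flat-topped cardboard box 80 mm long (x), 32 mm wide (y), 32 mm high, about 0.22 kg. Starts lying flat on the bench, turned at any angle. This point: its centre, 16 mm above its underside. x along its long side, z up.
- cover_box_center (a point): Loose cover-glass box: small square white plastic box 30 x 30 mm, 20 mm high, grey square on top, about 0.04 kg. Starts flat on the bench, turned at any angle. This point: its centre, 10 mm above its underside. x and y square to its sides, z up.
- pad_left: Plain dark rubber pad, 80 x 80 x 3 mm, fixed flat on the 4 mm thick grey base board, so its top face is 7 mm above the bench. One of three identical pads in a row. Origin: centre of its underside, 4 mm above the bench. x: across the row, away from the robot; y: along the row, to the left as seen from the robot; z up. This one is the left end pad; its centre is about 115 mm left of the middle one.
- pad_mid: Plain dark rubber pad, 80 x 80 x 3 mm, fixed flat on the 4 mm thick grey base board, so its top face is 7 mm above the bench. One of three identical pads in a row. Origin: centre of its underside, 4 mm above the bench. x: across the row, away from the robot; y: along the row, to the left as seen from the robot; z up. This one is the middle pad.
- pad_right: Plain dark rubber pad, 80 x 80 x 3 mm, fixed flat on the 4 mm thick grey base board, so its top face is 7 mm above the bench. One of three identical pads in a row. Origin: centre of its underside, 4 mm above the bench. x: across the row, away from the robot; y: along the row, to the left as seen from the robot; z up. This one is the right end pad; its centre is about 115 mm right of the middle one.
- rack: Slide drying rack, fixed: white plastic comb base 90 x 90 mm with five glass slides standing on edge, 42 mm high. It stands past one end of the row of pads, left or right, about 120 mm from the centre of the end pad; which end changes from start to start. Origin: centre of its underside.
- dish: Steel staining dish, fixed: shallow open pan 100 x 90 mm, 30 mm high, with two steel rods lying across it (top 36 mm). It stands past the other end of the row, about 120 mm from the centre of that end pad. Origin: centre of its underside.
- wash_bottle_center (a point): Bystander: tall white plastic bottle, 66 mm across, 170 mm tall, loose, standing on the bench right of the work. This point: on its axis, 85 mm above its underside.

How it is judged:
By the outcome, as a careful person would: the job done as asked, in the order asked, and still so for the second after the job is handed in, with the robot touching nothing.
It also fails if it takes over 109 s, if anything falls off the work surface, if the arm or the gripper's body presses on something with over 40 N, if the wrist force passes 120 N, or if a joint passes its speed limit or range.

### The arm

A 6-joint arm with a two-finger parallel gripper is mounted at the origin on the work surface. World frame = base frame: x ahead of the robot, y to its left, z up, the work surface at z = 0. Lengths are in m, angles in degrees, forces in N, time in s.
With the tool pointing down it reaches from about 0.35 to 0.875 m from the base axis. Payload 4.2 kg.
Tool frame: the origin (TCP) lies midway between the tips of the shut fingers; the grasp point (between the pads) lies 19 mm behind it; y points along the fingers, z is the direction in which the jaws open and shut, and the axes are right-handed (so a half turn about y gives the same grasp; the last joint's range is limited). The gripper opens to 87 mm and grips with 3 to 60 N. Pads are 19 mm wide; open, the fingers measure 117 mm over their backs; the gripper's body (75 mm by 190 mm) begins 51 mm behind the grasp point.
Start: joints at [-54.626, 22.042, 0.453, 0, -68.411, -14.817], TCP at [0.219, -0.585, 0.223] pointing down, gripper open.
Joint ranges: [-179.83, 179.83], [-69.29, 118.12], [-61.27, 80.66], [-181.25, 117.63], [-171.15, -9.14], [-177.46, 177.46]. Speed limits (degrees/s): [159.86, 159.86, 180, 180, 180, 180].

### API

Orientations are given as [roll, pitch, yaw] about the fixed x, y, z axes, in that order (R = Rz(yaw) Ry(pitch) Rx(roll)).
In Python, from workcell import env gives the robot as it stands. The module is installed in compiled form; this text tells all that it offers. Calls block until the motion is done:
- env.goto(position, orientation): joint-space move of the TCP to a pose.
- env.move_straight(position, rotation=None, rate=0.15, force_limit=None): straight line of the TCP; rotation=None keeps the orientation; rate is the mean speed in m/s. With force_limit (N) it stops when the force on the tool has changed by that much, and returns True; else False.
- env.set_joints(angles): joint-space move.
- env.gripper_to(opening, grasp_force=None): opening from 0.0 (shut) to 1.0 (fully open); grasp_force is the grip in N (None keeps the last); returns when the fingers have stopped.
- env.dwell(seconds).
- env.inverse_kinematics(position, orientation): joint angles nearest the present ones, or None.
- env.read_state(): the state.
- env.grab_frame(name): name is "scene" or "top" or "wrist"; returns a dict with "image" (400x640x3 uint8, blue, green, red), "fx", "fy", "cx", "cy" (pixels), "position" and "orientation" of the camera in the world. Camera axes: x right, y up, looking along -z (the intrinsics and any distortion apply to the point x, -y, -z); pixel columns grow to the right and rows downward; lengths in m; the calibration is good to about 2 mm. A picture is of the moment at which its call begins. There is no depth.
A pose or a line that the arm cannot do raises env.Unreachable and nothing moves.
- env.close_job(): hands the job in, once; it reports no verdict.
Trained networks look in a picture, given as the dict that the camera call returned (one of the last four; its "shot" number tells which), for a name from the list of things; names that differ only in an ending like _2 or _b are one class to them, and where a whole thing is asked for, a point or a joint stands for the part that bears it (a point fixed in the world has none). Each returns a list of dicts, best first, with "score" (0 to 1); they miss things now and then, are a little off and sometimes report something else, mostly with a low value. They report only what shows in the picture. A call takes as long as a camera call.
- env.search_frame(picture, thing): "xyz" ([x, y, z] in m, in world coordinates, good to about 4 mm: the middle of the surface that is visible of it).
- env.trace(picture, thing): "mask" (400x640 bool, what is visible of it).
The state is a dict: "clock": time; "joint_positions": joint angles; "qvel": joint speeds; "joint_torque": joint torques, N m; "position": TCP position; "tool_rot": TCP orientation; "force": force on the tool from outside, world axes, zero at the start; "wrist_torque": the same for the moment, N m; "opening": opening from 0.0 (shut) to 1.0 (fully open).
Only numpy, scipy, OpenCV 4.12 (cv2) and the standard library are available. Lean on these libraries where they do the work, as an engineer would, in place of code of your own. Each camera call takes 0.05 s, during which the arm holds its last target.

## Working session

There is one attempt and no reset: what is moved stays moved. The work goes in short steps, each a Python script; the robot and the scene stay as the last script left them, time stands still between calls to the robot, and variables do not carry over. Pictures are saved under pics/ and viewed, and the job is handed in when it is done.

```bash
mkdir -p pics; python3 - <<'E'
from workcell import env
import cv2
s=env.read_state(); print(s['clock'],s['position'],s['tool_rot'],s['opening'],s['force'])
for n in ['scene','top','wrist']:
    f=env.grab_frame(n); cv2.imwrite(f'pics/{n}0.png',f['image']); print(n,[f[k] for k in f if k!='image'])
    if n!='wrist':
        for t in ['jar_center','dropper_center','slide_box_center','cover_box_center','pad_left','pad_mid','pad_right','rack','dish','wash_bottle_center']:
            r=env.search_frame(f,t); print(t,[(round(float(d['score']),2),[round(float(v),4) for v in d['xyz']]) for d in r[:4]])
print(env.read_state()['clock'])
E
```

```text
0.0 [ 0.21928883 -0.58461799  0.22144178] [-8.98742719e+01  4.44307322e-03  2.05473782e+01] 1.0012081935775416 [-0.70539645 -0.64565345 -0.48980163]
scene [500.4948946861795, 500.4948946861795, 316.58890999235825, 200.25947252697827, array([0.92769502, 0.5640098 , 1.03660569]), array([ 38.86837503,   0.96224324, 149.09898948]), 1]
jar_center [(0.69, [0.4288, 0.2697, 0.0596]), (0.54, [0.4495, -0.085, 0.0204])]
dropper_center [(0.72, [0.435, 0.0848, 0.0454])]
slide_box_center [(0.94, [0.4471, -0.278, 0.0298])]
cover_box_center [(0.58, [0.4497, -0.0841, 0.022])]
pad_left [(0.91, [0.6454, 0.1508, 0.0077]), (0.42, [0.6249, 0.0325, 0.0066])]
pad_mid [(0.63, [0.6289, 0.0356, 0.0073])]
pad_right [(0.67, [0.6105, -0.0816, 0.006])]
rack [(0.84, [0.652, 0.2732, 0.0304])]
dish [(0.58, [0.5958, -0.2047, 0.0124])]
wash_bottle_center [(0.89, [0.6607, -0.4338, 0.0913])]
top [479.79622000693263, 479.79622000693263, 316.6194324232827, 201.34352207280259, array([ 0.2946818 , -0.10503145,  1.27396193]), array([ 11.47873393,  -0.23444767, -88.65240881]), 2]
jar_center [(0.68, [0.42, 0.2505, 0.0716])]
dropper_center [(0.71, [0.4254, 0.074, 0.0477])]
slide_box_center [(0.95, [0.4375, -0.278, 0.03])]
cover_box_center []
pad_left [(0.97, [0.6398, 0.1546, 0.0102]), (0.18, [0.6224, 0.0311, 0.0075])]
pad_mid [(0.75, [0.6239, 0.029, 0.0068]), (0.67, [0.4413, -0.0867, 0.0205])]
pad_right [(0.82, [0.6039, -0.0795, 0.0062])]
rack [(0.65, [0.6447, 0.2662, 0.0239])]
dish [(0.95, [0.6018, -0.2039, 0.0057])]
wash_bottle_center [(0.67, [0.6406, -0.4468, 0.1117])]
wrist [343.9573022262739, 343.9573022262739, 318.3650462440318, 203.83298713434945, array([ 0.15097925, -0.61080669,  0.38439329]), array([-1.52085155e+01, -3.23696356e-02,  1.10568609e+02]), 3]
1.15
```

View pics/scene0.png

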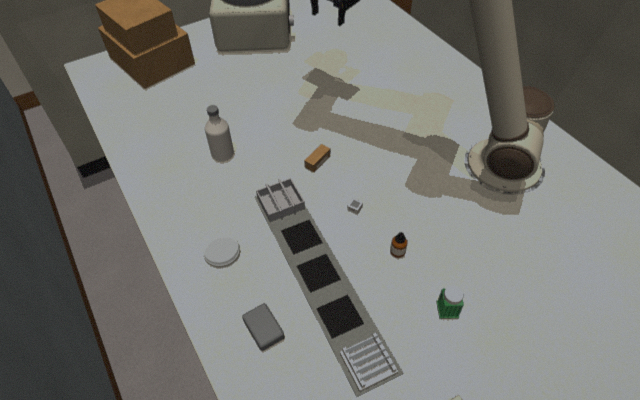

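View pics/top0.png

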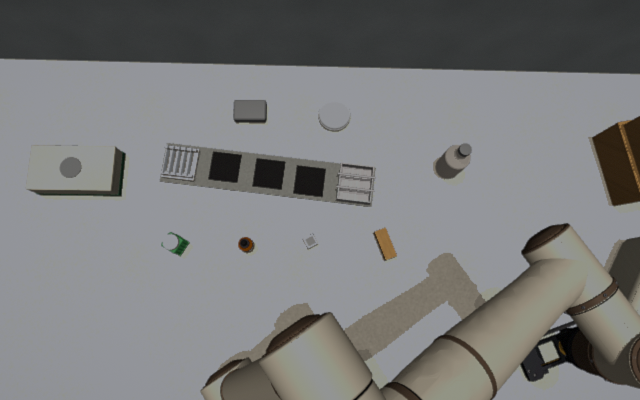

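View pics/wrist0.png

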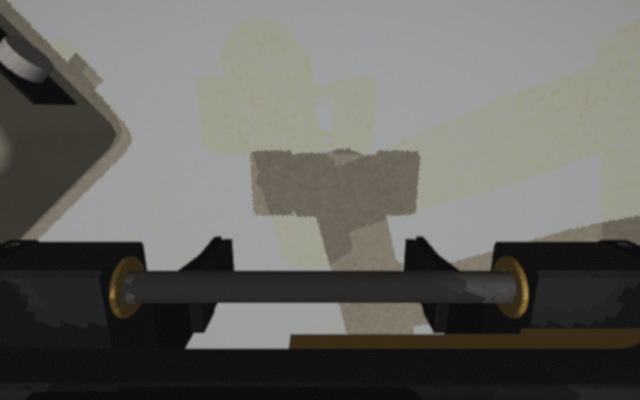

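The rack (comb with slides, top image about (180,162)) is at the left end, and the dish with two rods (about (355,185)) is at the right end. So the jar goes to pad_left, the bottle to pad_right and the slide box to pad_mid. The pads at about (225,167), (268,174) and (310,181) agree with the networks' positions. I'll measure more closely with the wrist camera.

```bash
cat > h.py <<'E'
from workcell import env
import numpy as np, cv2
from scipy.spatial.transform import Rotation as Ro
def ray(f,uv):
    uv=np.atleast_2d(uv).astype(float)
    d=np.stack([(uv[:,0]-f['cx'])/f['fx'],-(uv[:,1]-f['cy'])/f['fy'],-np.ones(len(uv))],1)
    return Ro.from_euler('xyz',f['orientation'],degrees=True).apply(d)
def onz(f,uv,z):
    d=ray(f,uv); p=np.array(f['position']); return (p+d*((z-p[2])/d[:,2])[:,None])
def proj(f,P):
    q=Ro.from_euler('xyz',f['orientation'],degrees=True).inv().apply(np.atleast_2d(P)-f['position'])
    return np.stack([f['cx']+f['fx']*q[:,0]/-q[:,2], f['cy']-f['fy']*q[:,1]/-q[:,2]],1)
def maskrect(m):
    c=max(cv2.findContours(m.astype(np.uint8),cv2.RETR_EXTERNAL,cv2.CHAIN_APPROX_NONE)[0],key=cv2.contourArea)
    return c.reshape(-1,2)
def worldrect(f,m,z):
    # min area rect of mask outline put on plane z; returns centre, sizes, yaw of first side
    P=onz(f,maskrect(m),z)[:,:2]
    (c,s,a)=cv2.minAreaRect((P*1000).astype(np.float32))
    return np.array(c)/1000,s,a
def down(yaw): return [-90,0,yaw]
E
python3 - <<'E'
from h import *
env.goto([0.53,0.02,0.32],down(-8.8))
s=env.read_state(); print(s['clock'],s['position'],s['joint_positions'])
out={}
for n in ['wrist','top']:
    f=env.grab_frame(n); cv2.imwrite(f'pics/{n}1.png',f['image'])
    for t in ['pad_left','pad_mid','pad_right']:
        for d in env.trace(f,t)[:3]:
            if d['score']>.3:
                c,sz,a=worldrect(f,d['mask'],.007); print(n,t,round(d['score'],2),c.round(4),np.round(sz,1),round(a,1),d['mask'].sum())
E
```

```text
3.5917 [0.53000418 0.01945557 0.31987954] [ 1.96397989e+01  9.57850798e+00 -2.92092040e+00  2.63946876e-03
 -7.75179563e+01 -1.18488763e+02]
wrist pad_left 0.62 [0.6385 0.1497] [80.8 79.8] 84.5 2525
wrist pad_mid 0.92 [0.6216 0.0299] [79.9 81.2] 84.3 2848
wrist pad_right 0.67 [ 0.6055 -0.0815] [81.2 80.8] 84.4 2870
wrist pad_right 0.34 [0.6499 0.2773] [105.9 100.1] 84.6 4196
top pad_mid 0.58 [ 0.6083 -0.0895] [65.2 79.8] 83.6 662
top pad_mid 0.47 [0.5955 0.0247] [ 2.8 13.6] 1.4 9
top pad_right 0.93 [ 0.6084 -0.0902] [68.8 81.8] 82.7 710
```

View pics/wrist1.png

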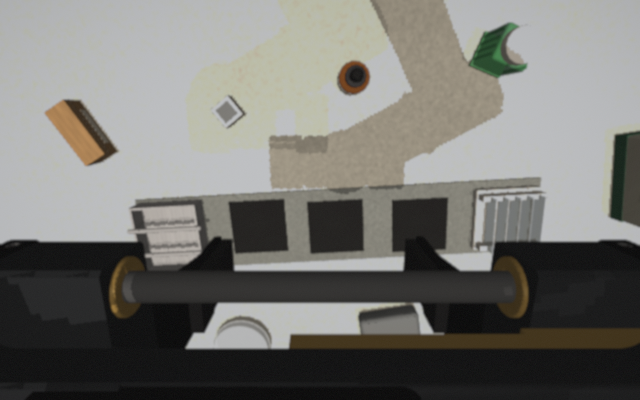

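The wrist view shows the three pads at about (258,226), (335,225) and (420,225). The dish is at left (168,232), the rack at right (510,218), the bottle at (353,77), the jar at (497,50), the cover box at (228,111) and the slide box at (82,132). A finger clips a corner of pad_left, so I'll take one clear view from further back.

```bash
cat > meas.py <<'E'
from h import *
def padfit(f,guess):
    # dark blob near guess; least-squares fit of an 80 mm square at z=.007 via blob rect with subpixel upsample
    g=cv2.cvtColor(f['image'],cv2.COLOR_BGR2GRAY); u,v=proj(f,[[*guess,.007]])[0]
    K=4; w=60; x0,y0=int(u)-w,int(v)-w
    crop=cv2.resize(g[max(y0,0):int(v)+w,max(x0,0):int(u)+w],None,fx=K,fy=K,interpolation=cv2.INTER_CUBIC)
    lo=np.median(g[int(v)-8:int(v)+9,int(u)-8:int(u)+9]); 
    ring=proj(f,[[guess[0]+a*.05,guess[1]+b*.05,.005] for a,b in [(1,0),(-1,0),(0,1),(0,-1)]]).astype(int)
    hi=np.median([g[r[1],r[0]] for r in ring if 0<=r[1]<400])
    m=(crop<(lo+hi)/2).astype(np.uint8)
    n,l,st,ce=cv2.connectedComponentsWithStats(m)
    k=l[int((v-max(y0,0))*K),int((u-max(x0,0))*K)]
    c=max(cv2.findContours((l==k).astype(np.uint8),cv2.RETR_EXTERNAL,cv2.CHAIN_APPROX_NONE)[0],key=cv2.contourArea).reshape(-1,2)
    uv=(c+.5)/K-.5+[max(x0,0),max(y0,0)]
    P=onz(f,uv,.007)[:,:2]; r=cv2.minAreaRect((P*1000).astype(np.float32))
    M=cv2.moments((P*1000).astype(np.float32).reshape(-1,1,2))
    return np.array(r[0])/1000,r[1],r[2],np.array([M['m10'],M['m01']])/M['m00']/1000
E
python3 - <<'E'
from meas import *
env.goto([0.47,0.02,0.38],down(-8))
s=env.read_state(); print(s['clock'],s['position'])
for n in ['wrist','top']:
    f=env.grab_frame(n); cv2.imwrite(f'pics/{n}2.png',f['image'])
    for g in [(.639,.150),(.622,.03),(.606,-.082)]:
        try: print(n,*[np.round(q,4) for q in padfit(f,g)])
        except Exception as e: print(n,g,e)
    if n=='wrist':
      for t in ['jar_center','dropper_center','slide_box_center','cover_box_center']:
        for d in env.search_frame(f,t)[:2]: print(t,round(d['score'],2),np.round(d['xyz'],4),proj(f,d['xyz']).round())
E
```

```text
4.425 [0.4695818  0.02013485 0.38136441]
wrist [0.6747 0.1512] [212.7098 152.2838] 81.9734 [0.6888 0.1512]
wrist [0.6522 0.0252] [209.9244 142.8155] 81.9752 [0.6671 0.0291]
wrist [ 0.6386 -0.0925] [210.6668 154.1172] 82.478 [ 0.6445 -0.0916]
jar_center 0.66 [0.4251 0.2495 0.06  ] [[482. 108.]]
dropper_center 0.63 [0.4257 0.0767 0.0497] [[354. 126.]]
slide_box_center 0.79 [ 0.4313 -0.2785  0.0306] [[117. 163.]]
slide_box_center 0.43 [0.6228 0.0327 0.0042] [[338. 247.]]
cover_box_center 0.94 [ 0.4409 -0.0846  0.0165] [[247. 150.]]
top [0.6471 0.1569] [343.3914 335.5589] 2.1374 [0.6716 0.1777]
top [0.5857 0.0352] [308.2972 164.4855] 81.6509 [0.5784 0.0145]
top [0.5908 0.0039] [246.5337 187.2016] 70.2774 [ 0.591  -0.0018]
```

View pics/wrist2.png

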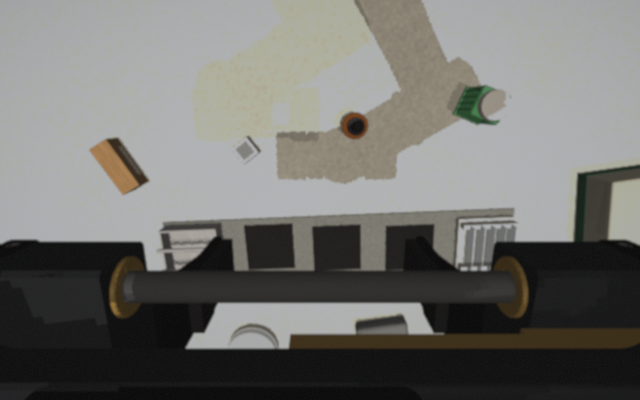

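I moved the wrong way (forward is down in the image), and the fingers now cover the pads. Going forward for the pads, then hovering over the jar.

```bash
python3 - <<'E'
from meas import *
env.goto([0.64,0.03,0.32],down(-8))
f=env.grab_frame('wrist'); cv2.imwrite('pics/wrist3.png',f['image'])
for g in [(.639,.150),(.622,.03),(.606,-.082)]:
    print('w',*[np.round(q,4) for q in padfit(f,g)])
env.goto([0.425,0.252,0.22],down(0))
f=env.grab_frame('wrist'); cv2.imwrite('pics/wrist4.png',f['image'])
for d in env.search_frame(f,'jar_center')[:2]: print(round(d['score'],2),np.round(d['xyz'],4),proj(f,d['xyz']).round())
s=env.read_state(); print(s['clock'],s['position'],s['joint_positions'].round(1))
E
```

```text
w [0.6394 0.15  ] [79.8176 79.4861] 84.5266 [0.639  0.1498]
w [0.6237 0.0294] [80.6629 79.2852] 84.4442 [0.6239 0.0296]
w [ 0.6057 -0.081 ] [80.3859 79.7928] 84.3613 [ 0.6057 -0.0811]
0.83 [0.4214 0.2642 0.0742] [[332. 188.]]
6.8583 [0.42597749 0.25177233 0.22046983] [  49.4    9.4  -17.6    0.   -63.  -139.5]
```

View pics/wrist3.png

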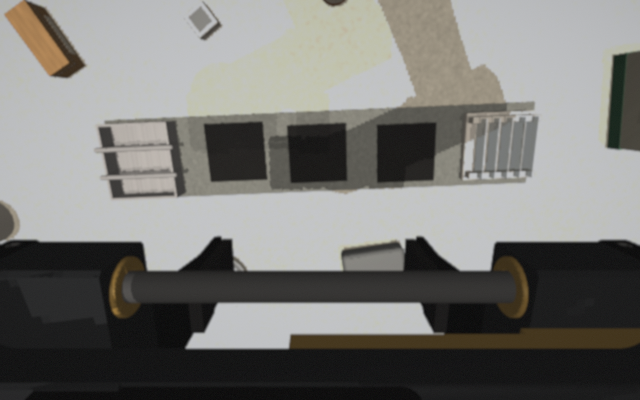

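View pics/wrist4.png

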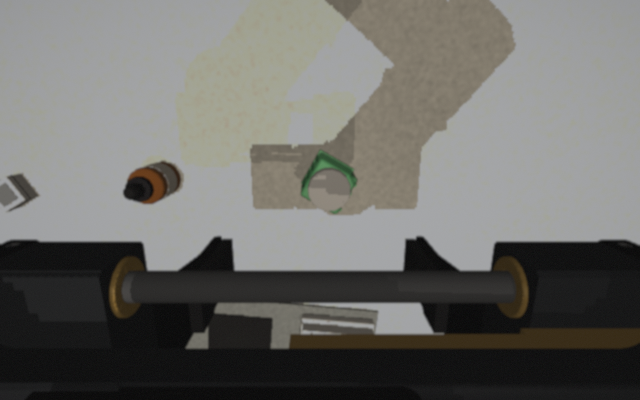

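Pads fit as 80 x 79.5 mm squares, all at yaw about -5.6°, parallel to the board edge. The jar is at (330,185) under the gripper, turned. Zooming in to get its yaw.

```bash
python3 - <<'E'
import cv2
im=cv2.imread('pics/wrist4.png')
cv2.imwrite('pics/jarz.png',cv2.resize(im[140:225,270:390],None,fx=6,fy=6,interpolation=cv2.INTER_CUBIC))
E
```

```text
(no output)
```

View pics/jarz.png

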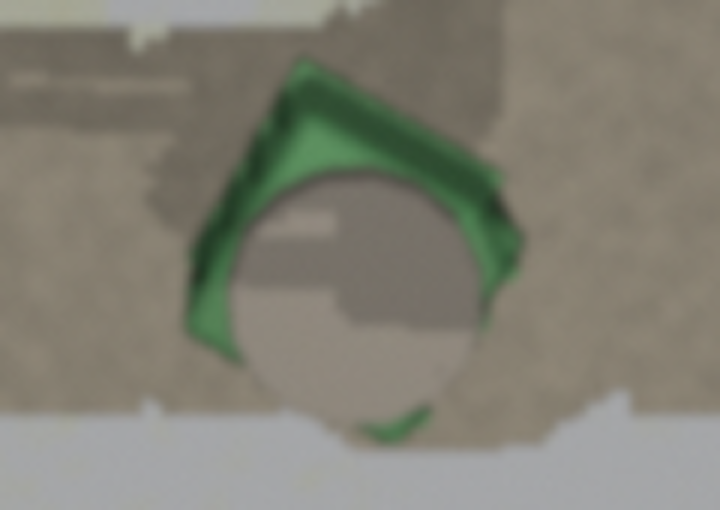

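Jar picture: the lid circle is centred at about (329,189). The foot's far edge runs from crop (303,60) to (500,175), and the shoulder corners are at crop (190,330), (522,240) and (395,440).

```bash
python3 - <<'E'
from h import *
f=env.grab_frame('wrist')
c=lambda x,y:(270+(x+.5)/6-.5,140+(y+.5)/6-.5)
print('lid',onz(f,c(358,298),.076))
P=onz(f,[c(303,60),c(500,175)],.006); d=P[1]-P[0]; print('foot',P,np.linalg.norm(d),np.degrees(np.arctan2(d[1],d[0])))
Q=onz(f,[c(190,330),c(522,240),c(395,440)],.062); print('sh',Q, 'mid', (Q[0]+Q[1])/2)
for a,b in [(1,2),(0,2)]:
    d=Q[b]-Q[a]; print(np.linalg.norm(d),np.degrees(np.arctan2(d[1],d[0])))
print(env.inverse_kinematics([.425,.25,.02],down(0)))
E
```

```text
lid [[0.42248916 0.26150969 0.076     ]]
foot [[0.39423133 0.2535334  0.006     ]
 [0.41529424 0.28975741 0.006     ]] 0.04190256482995636 59.82359984776094
sh [[0.4308746  0.23518136 0.062     ]
 [0.41633494 0.28778782 0.062     ]
 [0.44926122 0.26813099 0.062     ]] mid [0.42360477 0.26148459 0.062     ]
0.038347498222172004 -30.837001791507127
0.037732555555719395 60.83751760639463
[ 4.93758313e+01  2.41062778e+01 -3.19143030e+01 -2.54444375e-14
 -3.39794192e+01 -1.39375831e+02]
```

Lid centre and foot-edge estimates agree within about 1.5 mm: jar centre (0.4235, 0.261), yaw -30°. Picking it and placing it on pad_left.

```bash
cat >> h.py <<'E'
PL=np.array([.6392,.1499]);PM=np.array([.6238,.0295]);PR=np.array([.6057,-.0811]);PY=-5.5
def st(tag=''):
    s=env.read_state(); print(tag,'t',round(s['clock'],2),'pos',s['position'].round(4),'open',round(s['opening'],3),'F',s['force'].round(2)); return s
def pick(xy,yaw,z,force,pre=1.0,lift=.15):
    env.gripper_to(pre)
    env.goto([*xy,z+.12],down(yaw))
    env.move_straight([*xy,z],rate=.1); st('at')
    env.gripper_to(0.0,grasp_force=force); s=st('gripped')
    env.move_straight([*xy,lift],rate=.1); st('lifted'); return s
def place(xy,yaw,z,rel,hi=.15):
    env.goto([*xy,hi],down(yaw)); env.dwell(.2)
    env.move_straight([*xy,z+.015],rate=.12); env.dwell(.2); st('above')
    hit=env.move_straight([*xy,z-.003],rate=.02,force_limit=5); s=st('down hit=%s'%hit)
    env.gripper_to(rel); env.dwell(.1)
    env.move_straight([*xy,hi],rate=.15); st('up'); return s
E
python3 - <<'E'
from h import *
pick((.4235,.261),-30,.018,25)
f=env.grab_frame('wrist'); cv2.imwrite('pics/j1.png',f['image'])
E
```

```text
at t 9.05 pos [0.4238 0.2614 0.0186] open 1.001 F [0.73 0.06 0.38]
gripped t 9.87 pos [0.4238 0.2613 0.0181] open 0.48 F [ 0.96  0.57 -0.24]
lifted t 11.33 pos [0.4231 0.2607 0.1493] open 0.484 F [ 0.33 -0.93 -2.33]
```

View pics/j1.png

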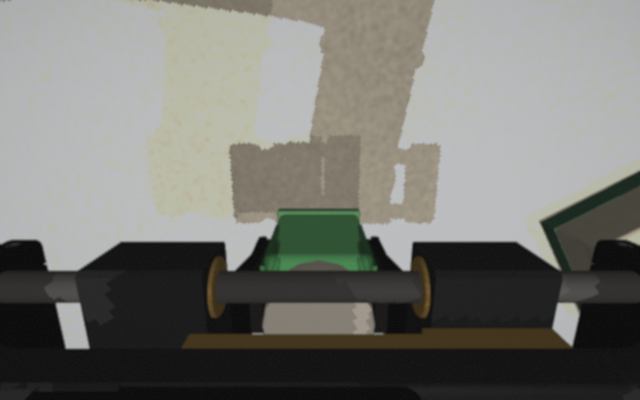

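Held at 41.8 mm, square; the foot's camera-side edge is at row about 210. Checking where it sits along the tool x axis before placing.

```bash
python3 - <<'E'
from h import *
f=env.grab_frame('wrist'); s=env.read_state()
g=f['image'][195:225,318].astype(int); print([tuple(x) for x in g[8:22]])
a=np.radians(-30); ex=np.array([np.cos(a),np.sin(a)])
for v in (209,210,211,212):
    for z in (.131,.137): print(v,z,((onz(f,(318,v),z)[0][:2]-s['position'][:2])@ex).round(4))
E
```

```text
[(np.int64(111), np.int64(126), np.int64(132)), (np.int64(112), np.int64(126), np.int64(134)), (np.int64(112), np.int64(126), np.int64(134)), (np.int64(111), np.int64(125), np.int64(132)), (np.int64(103), np.int64(117), np.int64(123)), (np.int64(82), np.int64(95), np.int64(96)), (np.int64(59), np.int64(76), np.int64(65)), (np.int64(59), np.int64(87), np.int64(57)), (np.int64(73), np.int64(112), np.int64(71)), (np.int64(86), np.int64(130), np.int64(83)), (np.int64(86), np.int64(131), np.int64(84)), (np.int64(72), np.int64(111), np.int64(70)), (np.int64(58), np.int64(91), np.int64(54)), (np.int64(52), np.int64(83), np.int64(49))]
209 0.131 -0.0209
209 0.137 -0.0226
210 0.131 -0.0204
210 0.137 -0.0221
211 0.131 -0.0198
211 0.137 -0.0216
212 0.131 -0.0192
212 0.137 -0.021
```

```bash
python3 - <<'E'
from h import *
place(PL-[.0007,0],PY,.0252,.85)
f=env.grab_frame('wrist'); cv2.imwrite('pics/j2.png',f['image'])
f=env.grab_frame('top'); cv2.imwrite('pics/t2.png',f['image'])
# on to the dropper
env.goto([.425,.077,.22],down(0)); env.dwell(.2)
f=env.grab_frame('wrist'); cv2.imwrite('pics/d1.png',f['image'])
for d in env.search_frame(f,'dropper_center')[:2]: print(round(d['score'],2),np.round(d['xyz'],4),proj(f,d['xyz']).round())
st()
E
```

```text
above t 13.86 pos [0.6389 0.1501 0.0411] open 0.476 F [ 0.98  1.17 -2.32]
down hit=True t 14.57 pos [0.6384 0.1499 0.0251] open 0.482 F [-0.82  0.35  3.74]
up t 16.5 pos [0.6378 0.1497 0.1488] open 0.845 F [ 0.36 -0.57 -0.33]
0.6 [0.4211 0.0787 0.0534] [[320. 183.]]
 t 17.84 pos [0.4256 0.0773 0.2194] open 0.848 F [-0.58  0.43 -0.69]
```

View pics/j2.png

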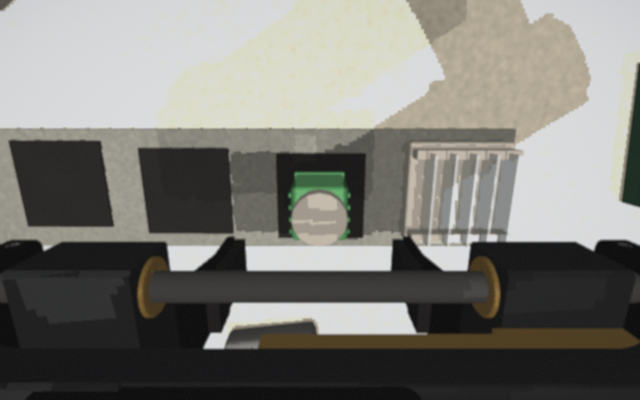

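View pics/d1.png

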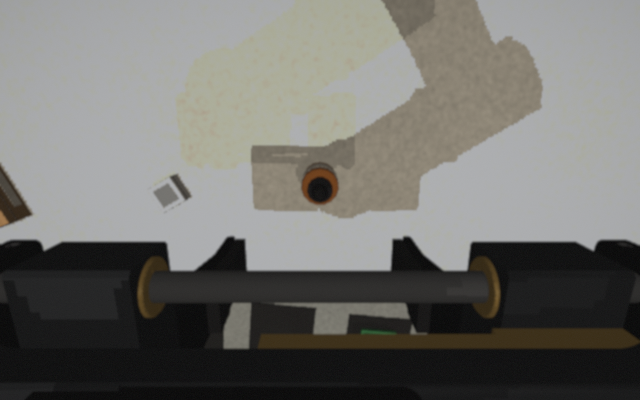

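The jar stands on pad_left, square, its centre column 320 against the pad's 321. The bottle is at (320,187) under the gripper. Locating it through the bulb and the shoulder.

```bash
python3 - <<'E'
from h import *
f=env.grab_frame('wrist'); im=f['image']
cv2.imwrite('pics/dz.png',cv2.resize(im[150:215,280:360],None,fx=8,fy=8,interpolation=cv2.INTER_CUBIC))
b=(im.max(2)<45); b[:150]=0;b[215:]=0;b[:,:290]=0;b[:,350:]=0
ys,xs=np.nonzero(b); print('bulb',xs.mean(),ys.mean(),b.sum(),onz(f,(xs.mean(),ys.mean()),.072))
I=im.astype(int); o=((I[:,:,2]-I[:,:,0])>45); o[:150]=0;o[215:]=0;o[:,:290]=0;o[:,350:]=0
ys,xs=np.nonzero(o|b); (c,r)=cv2.minEnclosingCircle(np.stack([xs,ys],1).astype(np.float32)); print(c,r,xs.min(),xs.max(),ys.min(),ys.max(),onz(f,c,.044)); print('left/right',onz(f,[(xs.min(),186),(xs.max(),186)],.044))
E
```

```text
bulb 319.6506849315069 189.58675799086757 438 [[0.42272146 0.07799319 0.072     ]]
(319.7083435058594, 186.3541717529297) 18.079832077026367 302 337 169 203 [[0.42574591 0.07813405 0.044     ]]
left/right [[0.42538645 0.06039115 0.044     ]
 [0.42538023 0.09545735 0.044     ]]
```

View pics/dz.png

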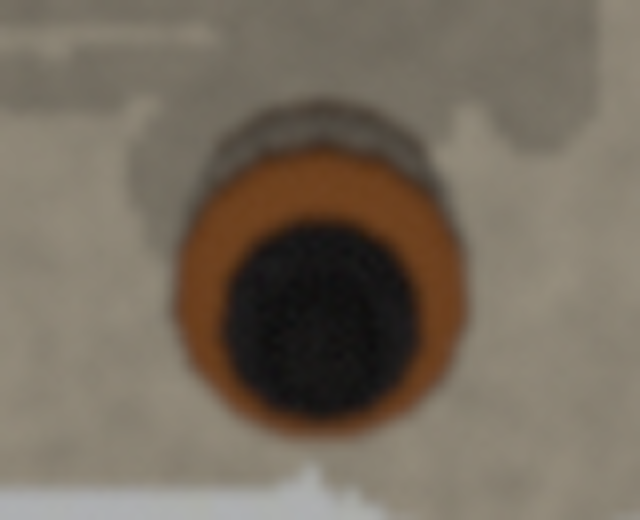

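The shoulder circle (320,186) gives the bottle at (0.4255, 0.078). The collar agrees within about 2 mm.

```bash
python3 - <<'E'
from h import *
pick((.4253,.078),0,.014,15)
env.dwell(.2)
f=env.grab_frame('wrist'); cv2.imwrite('pics/d2.png',f['image'])
s=env.read_state()
I=f['image'].astype(int); o=((I[:,:,2]-I[:,:,0])>40); o[:180]=0;o[260:]=0; o[:,:270]=0; o[:,370:]=0
cols=[(u,np.nonzero(o[:,u])[0][:1]) for u in (310,316,320,324,330)]; print(cols)
E
```

```text
at t 20.25 pos [0.4257 0.0783 0.0145] open 1.0 F [-0.12  0.44 -0.19]
gripped t 21.12 pos [0.4253 0.078  0.014 ] open 0.434 F [-0.35  0.11 -0.01]
lifted t 22.63 pos [0.4249 0.0778 0.1494] open 0.427 F [-0.71 -0.2  -1.41]
[(310, array([247])), (316, array([222])), (320, array([249])), (324, array([248])), (330, array([251]))]
```

View pics/d2.png

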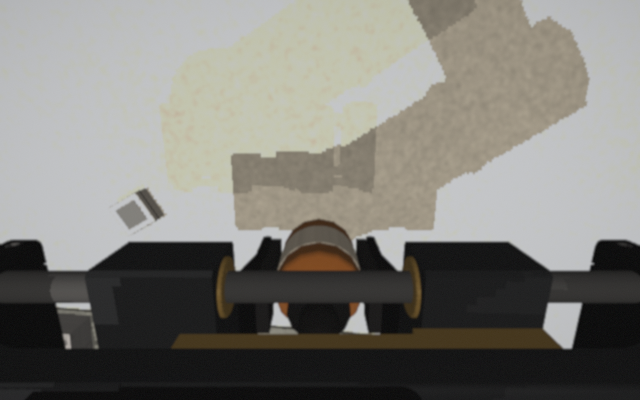

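```bash
python3 - <<'E'
from h import *
f=env.grab_frame('wrist'); s=env.read_state(); print(s['position'])
z0=s['position'][2]-.014
cv2.imwrite('pics/d2z.png',cv2.resize(f['image'][205:275,270:370],None,fx=7,fy=7,interpolation=cv2.INTER_CUBIC))
for v,z in ((219,0),(220,0),(221,0),(219,.003),(221,.003),(224,.006),(248,.046),(249,.046),(248,.043)): print(v,z,(onz(f,(319,v),z0+z)[0]-s['position'])[:2].round(4))
E
```

```text
[0.42520684 0.07795419 0.14975769]
219 0 [-0.0169 -0.    ]
220 0 [-0.0164 -0.    ]
221 0 [-0.0158 -0.    ]
219 0.003 [-0.0179 -0.    ]
221 0.003 [-0.0168 -0.    ]
224 0.006 [-0.0161 -0.    ]
248 0.046 [-0.0193 -0.0001]
249 0.046 [-0.0189 -0.0001]
248 0.043 [-0.0181 -0.0001]
```

View pics/d2z.png

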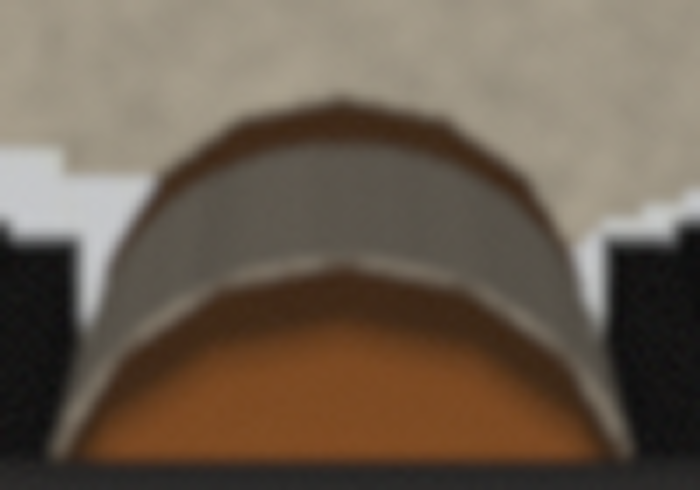

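The offset along the tool x axis is between 0 and 2.5 mm, so I'll correct by 1.2 mm and place it on pad_right.

```bash
python3 - <<'E'
from h import *
place(PR-[.0012,0],PY,.0212,.85)
f=env.grab_frame('wrist'); cv2.imwrite('pics/d3.png',f['image'])
env.goto([.435,-.28,.22],down(0)); env.dwell(.2)
f=env.grab_frame('wrist'); cv2.imwrite('pics/s1.png',f['image'])
for d in env.trace(f,'slide_box_center')[:2]:
    c=maskrect(d['mask']); print(round(d['score'],2),d['mask'].sum(),c.min(0),c.max(0))
st()
E
```

```text
above t 25.38 pos [ 0.605 -0.081  0.037] open 0.427 F [ 0.37  0.71 -0.9 ]
down hit=True t 26.11 pos [ 0.6043 -0.0811  0.021 ] open 0.428 F [-0.62  0.07  4.12]
up t 28.12 pos [ 0.6037 -0.0811  0.1489] open 0.849 F [ 0.02 -0.17  0.16]
0.57 2519 [285 141] [341 223]
 t 29.52 pos [ 0.4355 -0.2794  0.2196] open 0.851 F [-0.06 -0.02  0.23]
```

View pics/d3.png

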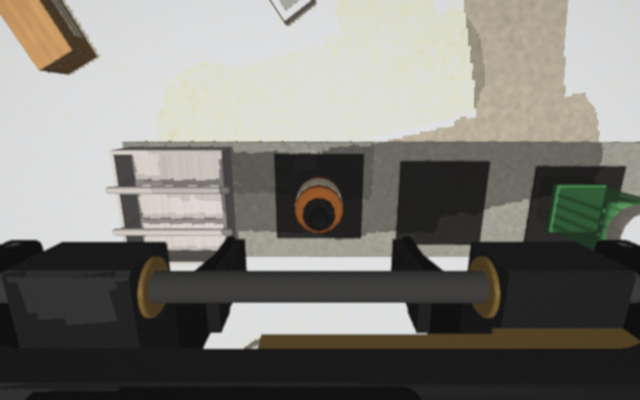

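View pics/s1.png

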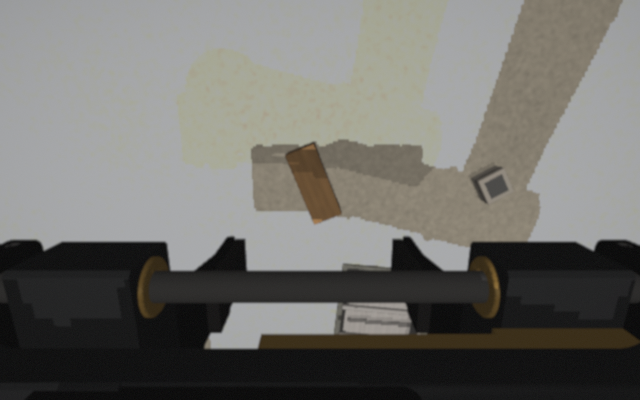

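The bottle stands on pad_right, base centred (319 against pad centre 319). The slide box lies at (314,183). Getting its top-face corners.

```bash
python3 - <<'E'
from h import *
f=env.grab_frame('wrist'); im=f['image']
cv2.imwrite('pics/sz.png',cv2.resize(im[135:230,270:360],None,fx=6,fy=6,interpolation=cv2.INTER_CUBIC))
I=im.astype(int); o=((I[:,:,2]-I[:,:,0])>35)&(I[:,:,2]>0); o[:130]=0;o[232:]=0;o[:,:270]=0;o[:,360:]=0
print(worldrect(f,o,.032), 'net',[worldrect(f,d['mask'],.032) for d in env.trace(f,'slide_box_center')[:1]])
E
```

```text
(array([ 0.4367959 , -0.28446405]), (79.40605926513672, 31.21323013305664), 21.751863479614258) net [(array([ 0.43598587, -0.2843833 ]), (80.51958465576172, 32.587440490722656), 21.96122169494629)]
```

View pics/sz.png

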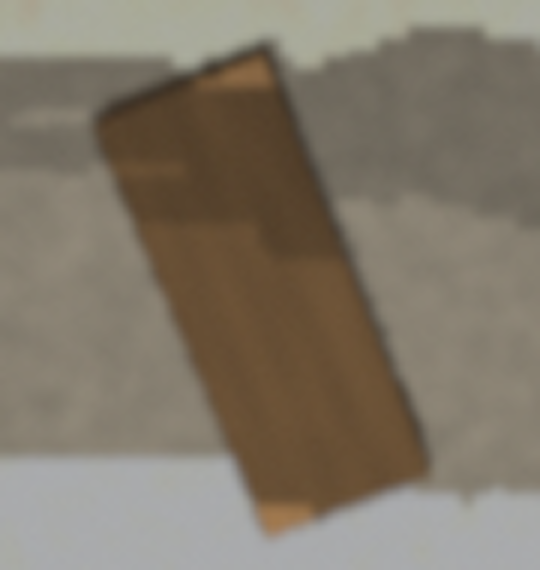

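Top face fits 79.4 x 31.2 mm, centre (0.4368, -0.2843), yaw 21.8°, and the network's mask agrees within 1 mm. Picking with a high grip, so the gripper body clears the jar and bottle tops.

```bash
python3 - <<'E'
from h import *
pick((.4368,-.2843),21.8,.012,20)
env.dwell(.1)
f=env.grab_frame('wrist'); cv2.imwrite('pics/s2.png',f['image'])
E
```

```text
at t 32.0 pos [ 0.4373 -0.2845  0.0126] open 1.001 F [ 0.63  0.83 -0.42]
gripped t 32.94 pos [ 0.4369 -0.2844  0.012 ] open 0.369 F [ 0.3  -1.02 -0.62]
lifted t 34.48 pos [ 0.4364 -0.2841  0.1493] open 0.363 F [-0.   -0.26 -3.21]
```

View pics/s2.png

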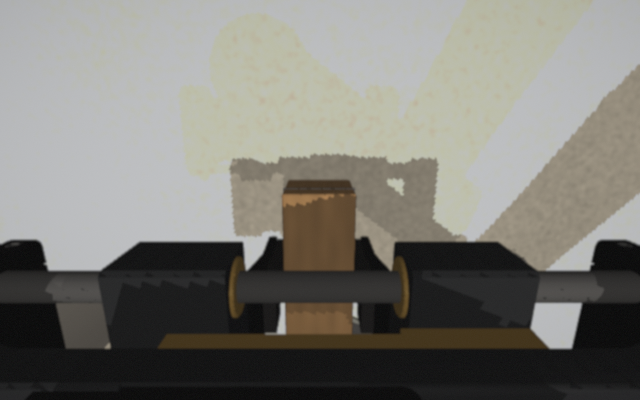

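```bash
python3 - <<'E'
from h import *
f=env.grab_frame('wrist'); s=env.read_state(); z0=s['position'][2]-.012
a=np.radians(21.8); ex=np.array([np.cos(a),np.sin(a)])
print(f['image'][174:200,318].sum(1))
for v,z in ((180,0),(181,0),(192,.032),(193,.032)): print(v,z,((onz(f,(318,v),z0+z)[0]-s['position'])[:2]@ex).round(4))
E
```

```text
[358 360 364 360 347 298 227 173 155 154 154 152 152 160 180 178 159 157
 159 204 272 315 324 295 268 250]
180 0 -0.0387
181 0 -0.0381
192 0.032 -0.0398
193 0.032 -0.0394
```

Level, offset under 1 mm. Placing on pad_mid, approaching higher so it passes over the bottle.

```bash
python3 - <<'E'
from h import *
env.move_straight([.4368,-.2843,.2],rate=.15)
place(PM-[.0007,0],PY,.0192,.6,hi=.2)
f=env.grab_frame('wrist'); cv2.imwrite('pics/s3.png',f['image'])
for d in env.trace(f,'slide_box_center')[:1]: print(d['score'],worldrect(f,d['mask'],.039))
print([np.round(q,4) for q in worldrect(f,(lambda I:((I[:,:,2]-I[:,:,0])>35)&(np.add.outer(abs(np.arange(400)-190)<60,abs(np.arange(640)-320)<40)>1)&False|(((I[:,:,2]-I[:,:,0])>35)&np.logical_and.outer(abs(np.arange(400)-180)<58,abs(np.arange(640)-320)<45)))(f['image'].astype(int)),.039)])
E
```

```text
above t 38.46 pos [0.6234 0.0296 0.0348] open 0.362 F [ 0.38  0.86 -2.32]
down hit=True t 39.17 pos [0.6228 0.0294 0.019 ] open 0.367 F [-0.21 -0.68  4.68]
up t 41.33 pos [0.6225 0.0294 0.1989] open 0.598 F [-0.39 -0.97  0.12]
0.73 (array([0.62097693, 0.02921534]), (32.51620101928711, 83.36666107177734), 84.08692932128906)
[array([0.6228, 0.0288]), array([32.3621, 79.5066]), np.float64(84.5009)]
```

View pics/s3.png

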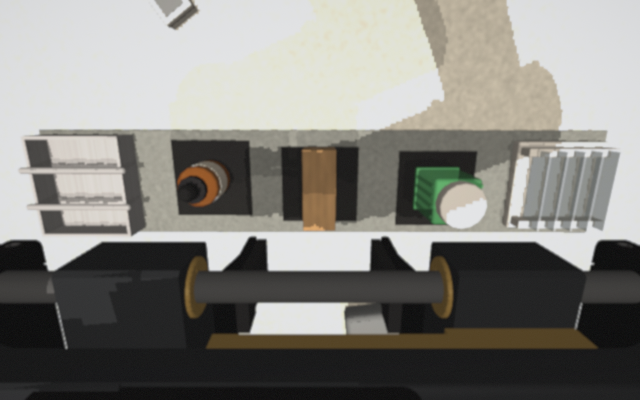

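All three are placed. The slide box at (319,189) is parallel to the pad edges and fits at (0.6228, 0.0288), yaw -5.5°. Now the cover box.

```bash
python3 - <<'E'
from h import *
env.goto([.442,-.086,.18],down(0)); env.dwell(.2)
f=env.grab_frame('wrist'); cv2.imwrite('pics/c1.png',f['image'])
for d in env.trace(f,'cover_box_center')[:2]: print(round(d['score'],2),worldrect(f,d['mask'],.02),maskrect(d['mask']).mean(0))
u,v=proj(f,[.442,-.086,.02])[0].astype(int); print(u,v)
cv2.imwrite('pics/cz.png',cv2.resize(f['image'][v-40:v+40,u-40:u+40],None,fx=7,fy=7,interpolation=cv2.INTER_CUBIC))
st()
E
```

```text
0.97 (array([ 0.4388797 , -0.08848756]), (31.30652618408203, 29.966623306274414), 29.11789894104004) [315.6952381  184.56190476]
318 188
 t 42.59 pos [ 0.4428 -0.0856  0.1798] open 0.598 F [ 0.   -0.46 -0.34]
```

View pics/cz.png

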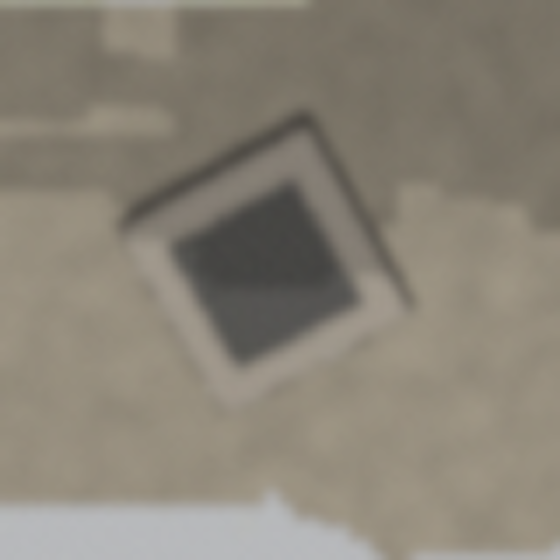

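```bash
python3 - <<'E'
from h import *
f=env.grab_frame('wrist')
c=lambda x,y:(278+(x+.5)/7-.5,148+(y+.5)/7-.5)
P=onz(f,[c(128,230),c(302,128),c(404,308),c(232,402)],.02)[:,:2]
print(P.mean(0),onz(f,c(265,272),.02))
for i in range(4):
    d=P[(i+1)%4]-P[i]; print(np.linalg.norm(d).round(4),np.degrees(np.arctan2(d[1],d[0])).round(1)%90)
E
```

```text
[ 0.43927221 -0.08850619] [[ 0.43981266 -0.08871609  0.02      ]]
0.0274 30.599999999999994
0.0285 29.5
0.0272 29.5
0.028 30.0
```

Corner mean, grey square centre and network mask agree within 1 mm: cover box at (0.4393, -0.0886), yaw 29.6°.

```bash
python3 - <<'E'
from h import *
pick((.4393,-.0886),29.6,.004,10,pre=.7,lift=.15)
env.dwell(.1)
f=env.grab_frame('wrist'); cv2.imwrite('pics/c2.png',f['image'])
cv2.imwrite('pics/c2z.png',cv2.resize(f['image'][200:275,260:380],None,fx=6,fy=6,interpolation=cv2.INTER_CUBIC))
s=env.read_state(); z0=s['position'][2]-.004
a=np.radians(29.6); ex=np.array([np.cos(a),np.sin(a)])
for v in range(218,250,3): print(v,[((onz(f,(318,v),z0+z)[0]-s['position'])[:2]@ex).round(4) for z in (0,.02)],f['image'][v,318])
E
```

```text
at t 45.06 pos [ 0.4398 -0.0885  0.0045] open 0.701 F [-0.28  0.53 -0.7 ]
gripped t 45.7 pos [ 0.4394 -0.0886  0.0041] open 0.346 F [-0.75 -0.78  0.75]
lifted t 47.31 pos [ 0.4389 -0.0886  0.1494] open 0.345 F [-0.15 -0.06 -0.61]
218 [np.float64(-0.0207), np.float64(-0.027)] [124 140 148]
221 [np.float64(-0.0191), np.float64(-0.0256)] [128 145 153]
224 [np.float64(-0.0175), np.float64(-0.0242)] [132 148 156]
227 [np.float64(-0.0159), np.float64(-0.0228)] [129 146 154]
230 [np.float64(-0.0143), np.float64(-0.0214)] [127 142 150]
233 [np.float64(-0.0127), np.float64(-0.0199)] [83 90 95]
236 [np.float64(-0.011), np.float64(-0.0185)] [76 82 87]
239 [np.float64(-0.0094), np.float64(-0.0171)] [61 65 69]
242 [np.float64(-0.0077), np.float64(-0.0156)] [75 81 85]
245 [np.float64(-0.0061), np.float64(-0.0142)] [87 94 99]
248 [np.float64(-0.0044), np.float64(-0.0127)] [116 125 132]
```

View pics/c2z.png

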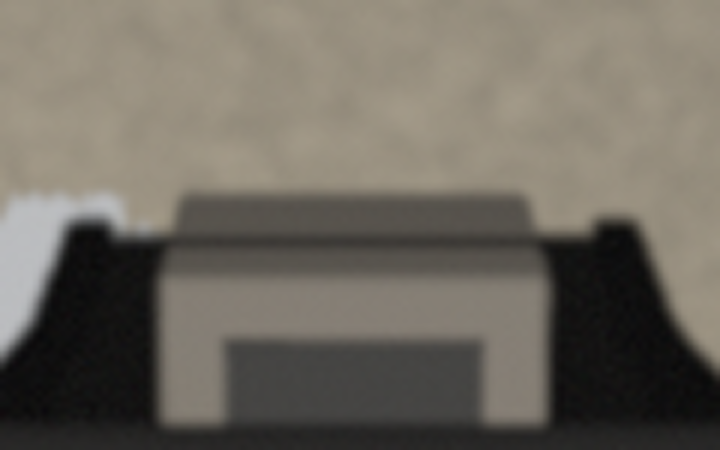

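Held at 30 mm, square and level, sitting about +1.4 mm along the tool x axis. Placing it in the middle of the slide box with that correction.

```bash
python3 - <<'E'
from h import *
env.move_straight([.4393,-.0886,.2],rate=.15)
place(np.array([.6232,.0291])-[.0013,0],PY,.0432,.5,hi=.2)
f=env.grab_frame('wrist'); cv2.imwrite('pics/e1.png',f['image'])
for d in env.trace(f,'cover_box_center')[:1]: print(d['score'],worldrect(f,d['mask'],.059))
I=f['image'].astype(int); o=((I[:,:,2]-I[:,:,0])>35)&np.logical_and.outer(abs(np.arange(400)-180)<58,abs(np.arange(640)-320)<45)
print(worldrect(f,o,.039))
cv2.imwrite('pics/e1z.png',cv2.resize(f['image'][120:245,120:520],None,fx=2,fy=2,interpolation=cv2.INTER_CUBIC))
# retreat to the side with a clear view
env.goto([.45,-.25,.3],down(0)); env.dwell(.2)
for n in ('scene','top'):
    f=env.grab_frame(n); cv2.imwrite(f'pics/e_{n}.png',f['image'])
    u,v=proj(f,[.622,.03,.01])[0].astype(int)
    cv2.imwrite(f'pics/e_{n}z.png',cv2.resize(f['image'][max(v-75,0):v+75,max(u-100,0):u+100],None,fx=4,fy=4,interpolation=cv2.INTER_CUBIC))
st()
E
```

```text
above t 50.55 pos [0.6223 0.0292 0.0589] open 0.349 F [-0.77 -0.45 -0.72]
down hit=True t 51.27 pos [0.6217 0.0291 0.0429] open 0.346 F [0.01 0.44 3.51]
up t 53.16 pos [0.6212 0.029  0.1988] open 0.502 F [ 0.81 -0.44 -0.11]
0.64 (array([0.6205166, 0.0290064]), (29.230653762817383, 31.502771377563477), 84.5147933959961)
(array([0.59585266, 0.03142393]), (32.12702941894531, 25.458948135375977), 84.49974060058594)
 t 54.85 pos [ 0.4504 -0.2495  0.2996] open 0.499 F [ 0.87 -0.08 -0.51]
```

View pics/e1z.png

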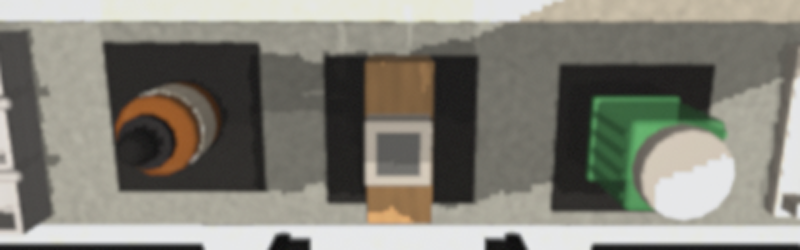

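View pics/e_scenez.png

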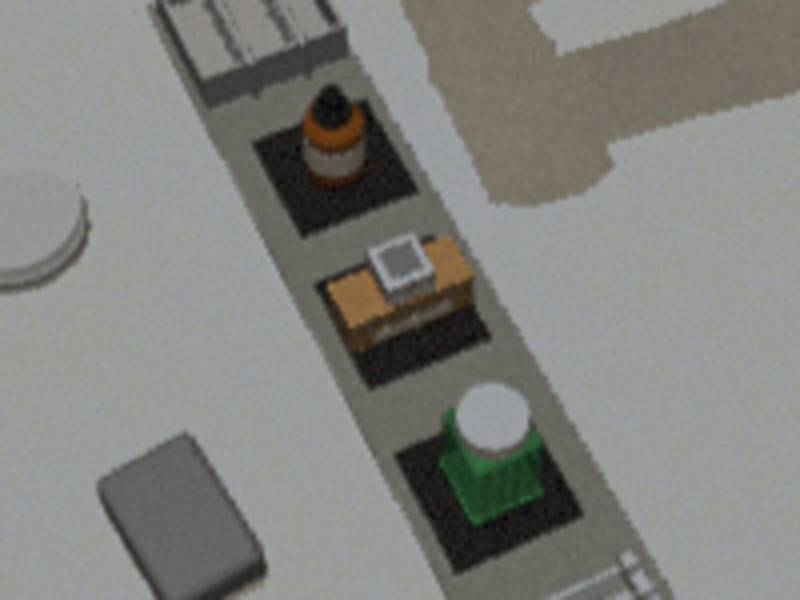

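View pics/e_topz.png

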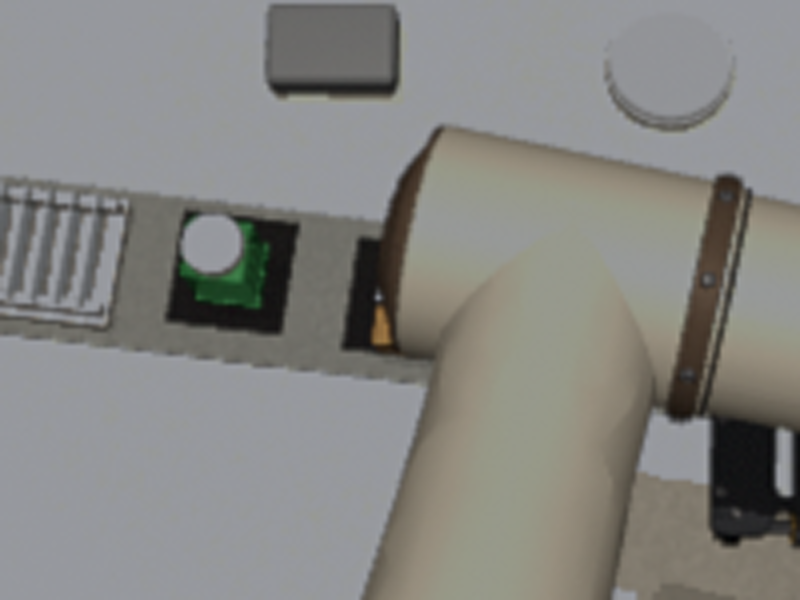

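View pics/e_scene.png

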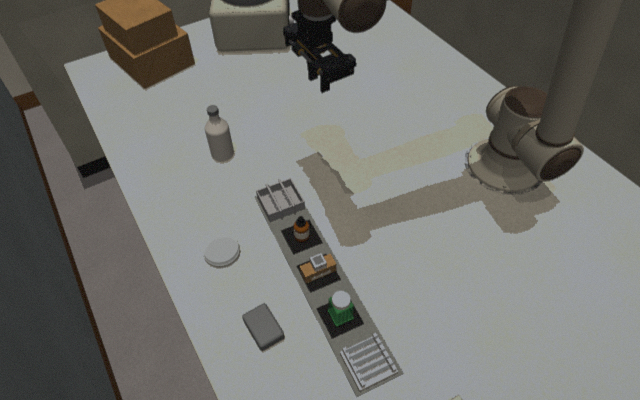

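All four stand upright in place: bottle at (302,229), box with cover box at (318,266) and jar at (341,308) in the scene view. The wash bottle at (218,135) is unmoved. I'll do an independent centring check by overlaying the expected outlines in the scene camera.

```bash
python3 - <<'E'
from h import *
f=env.grab_frame('scene'); im=f['image']; u,v=proj(f,[.622,.03,.01])[0].astype(int); K=5;x0,y0=u-75,v-60
c=cv2.resize(im[y0:y0+120,x0:x0+150],None,fx=K,fy=K,interpolation=cv2.INTER_CUBIC)
a=np.radians(PY); R=np.array([[np.cos(a),-np.sin(a)],[np.sin(a),np.cos(a)]])
def poly(ctr,pts,z,col):
    P=np.c_[np.array(pts)@R.T+ctr,np.full(len(pts),z)]
    q=((proj(f,P)-[x0,y0]+.5)*K-.5).round().astype(int); cv2.polylines(c,[q],True,col,1)
sq=lambda w,h:[(w/2,h/2),(w/2,-h/2),(-w/2,-h/2),(-w/2,h/2)]
circ=lambda r:[(r*np.cos(t),r*np.sin(t)) for t in np.linspace(0,6.28,40)]
for p in (PL,PM,PR): poly(p,sq(.08,.08),.007,(0,255,255))
poly(PL,sq(.044,.044),.007,(0,0,255)); poly(PL,circ(.02),.083,(0,0,255))
poly(PR,circ(.019),.007,(255,0,255));poly(PR,circ(.019),.053,(255,0,255))
poly(PM,sq(.08,.032),.039,(255,0,0)); poly(PM,sq(.03,.03),.059,(0,0,255))
cv2.imwrite('pics/ov.png',c)
E
```

```text
(no output)
```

View pics/ov.png

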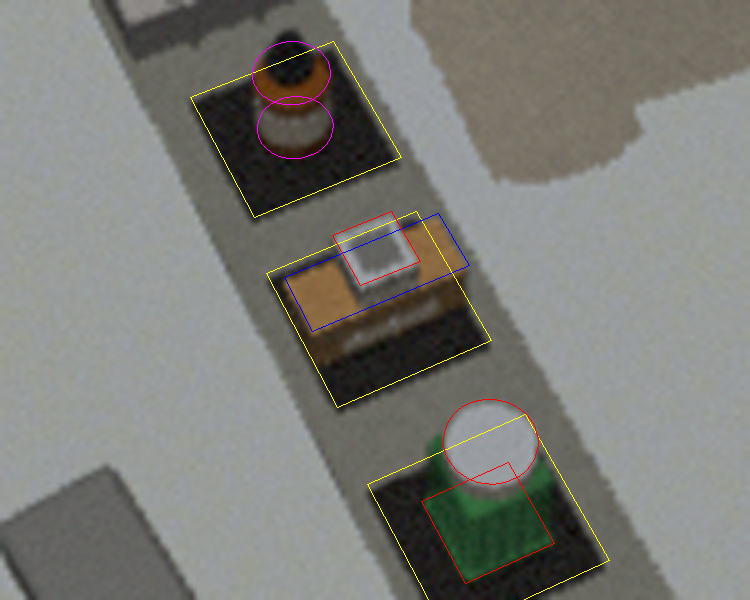

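The overlay fits pads and objects alike, with only a common shift of about 1–2 mm that is within calibration. Every item is therefore centred on its pad to within a couple of mm. Handing in.

```bash
python3 - <<'E'
from h import *
print(env.close_job()); st()
E
```

```text
the job is handed in; nothing more can be done
None
the job is handed in; nothing more can be done
```

The staining station is laid out as asked, and I handed the job in at about 55 s on the robot clock.

- **Placement:** the rack was at the left end and the dish at the right. The jar went on pad_left, the dropper bottle on pad_right and the slide box on pad_mid. The cover-glass box went last, on top of the slide box. I placed them in the order you listed.
- **Last checks:** all four things stand upright in the final scene picture, and the wash bottle is where it was. After placing it, the wrist camera put the slide box about 1 mm from its pad's centre, turned the same as the pad (yaw −5.5°). Expected outlines drawn in the scene camera fit the pads and everything on them, with only a common shift of about 1–2 mm, which is within calibration.
- **Disagreements:**
  - The network put the cover-glass box about 3 mm nearer the robot than the slide box's centre. The outline overlay showed it in the middle.
  - A rectangle fit of the slide box with the cover-glass box on top was useless, because the cover box hides part of it.
  - In the last top picture the arm hid most of the middle pad and all of the right one, so I did not use it for those.
  - The pad spacing came out as 121 mm and 112 mm rather than 115 mm each, so I used the measured pad centres.

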